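# Set up the shaved-ice station

### The arm

A 6-joint arm with a two-finger parallel gripper is mounted at the origin on the work surface. World frame = base frame: x ahead of the robot, y to its left, z up, the work surface at z = 0. Lengths are in m, angles in rad, forces in N, time in s.
With the tool pointing down it reaches from about 0.35 to 0.775 m from the base axis. Payload 7.3 kg.
Tool frame: the origin (TCP) lies at the very end of the fingers, on their centre line; the grasp point (between the pads) lies 19 mm behind it; z points along the fingers, y is the line along which they close (so a half turn about z gives the same grasp; the last joint's range is limited). The gripper opens to 92 mm and grips with 3 to 60 N. Pads are 19 mm wide; open, the fingers measure 130 mm over their backs; the gripper's body (75 mm by 190 mm) begins 47 mm behind the grasp point.
Start: joints at [0.967, 0.342, 1.524, -0, 1.275, -0.146], TCP at [0.232, 0.471, 0.191] pointing down, gripper open.
Joint ranges: [-2.53, 2.53], [-0.77, 2.02], [0.04, 2.7], [-1, 4.14], [0.28, 2.66], [-3.11, 3.11]. Speed limits (rad/s): [2.57, 2.57, 3.14, 3.14, 3.14, 3.14].

### API

Orientations are given as [roll, pitch, yaw] about the fixed x, y, z axes, in that order (R = Rz(yaw) Ry(pitch) Rx(roll)).
In Python, from cell import * gives the robot as it stands.
- The arm moves only by the tool step_arm, never from a script. Its argument "commands" is a list of rows, each a list of 7 numbers: the opening, from 0 (shut) to 1 (fully open), then the shift along the world's x, y, z in cm, then the turn, a rotation vector about the world's x, y, z in rad. A call has 1 to 5 rows; each row is the pose to reach, as a shift and turn from the pose commanded when the call began; what a row does not reach only later rows make up. A row lasts 1/12 s, in which the tool goes at most 41.7 mm and 7.16 degrees, less where a joint would pass 70% of its speed; a pose out of reach is approached as far as the arm can. A call with a gripper value outside its range is refused whole. The fingers move at their own pace and stop on an object; "grip_force" is the grip in N (left out, the last holds). Time passes only in rows, so rows that repeat a pose let the fingers close. It gives the time, the measured TCP pose, the force, the opening and the grip force at its end, in the units of the state.
- observe(): the state, without advancing time (a new reading comes with each control period).
- read_camera(name): name is "side" or "top"; returns the picture (420x560x3 uint8, red, green, blue); there is no depth.
- camera_model(name): a dict with "vfov" (degrees; the focal length in pixels is half the picture's height over the tangent of half this angle, whatever the lens; pixels are square), "cx", "cy" (the principal point, pixels), "world_to_cam" (4x4, takes a point from world to camera coordinates). Camera axes: x right, y up, looking along -z (the intrinsics and any distortion apply to the point x, -y, -z); pixel columns grow to the right and rows downward; lengths in m; the calibration is good to about 2 mm. A picture is of the moment at which its call begins. camera_model takes no time and is no camera call.
- hand_in(): hands the job in; it is judged then, once.
The state is a dict: "time": time; "qpos": joint angles; "qvel": joint speeds; "joint_efforts": joint torques, N m; "tool_pos": TCP position; "tool_rot": TCP orientation; "contact_force": force on the tool from outside, world axes, zero at the start; "torque": the same for the moment, N m; "opening": finger opening in m; "grip_force": force on a finger pad.
Only numpy, scipy, OpenCV 4.12 (cv2) and the standard library are available. Lean on these libraries where they do the work, as an engineer would, in place of code of your own. Each camera call takes 0.05 s, during which the arm holds its last target. There are 200 camera calls.

### The job

Get the shaved-ice station ready, in any order and leaving the red and yellow syrup bottles where they are: push the loose crank fully home on the square shaft on top of the ice shaver. Stand the empty magenta cup upright on the counter exactly midway between the red and the yellow syrup bottles, in line with them, and stand the green syrup bottle upright straight behind the cup (on the side away from the robot, square to the red-yellow line), as far from the cup, centre to centre, as the red and yellow ones are.

Things in the scene. Friction and masses are not known exactly. Their poses are not given: they have to be found in the camera images.
- shaver: cream hand-cranked ice shaver, fixed: housing 140 x 130 mm (x, y), 176 mm high, on it a clear round drum 112 mm across up to 208 mm and a grey cap 80 mm across with its flat top 220 mm above the counter; the crank shaft rises from the cap's middle. Origin: centre of its underside, below the shaft; its front (open bay) faces its -x
- shaft_foot (a point): centre of the foot of the steel crank shaft, level with the top of the cap (220 mm up). The shaft is 14 mm square and 18 mm high, with a 10 mm square lead-in stub on top, 22 mm in all; its faces are square to this frame's x and y, z up. It turns about z with the shaft
- shaft (a joint): angle of the crank shaft about the vertical, rad, counterclockwise from above; 0 when its x axis is along the shaver's. It turns freely against about 0.08 N m of friction and stays where left
- crank: loose crank, 0.2 kg, standing hub down. Steel hub 32 x 32 mm, 24 high, with a 16 mm square hole, square to x, y; black grip block 28 x 28 mm on it, 24 to 54 mm high, closes the hole. Arm 14 mm wide along +x to an upright magenta knob (x = 82, 22 across, top 56 mm). Origin: centre of hub's underside, z up. Home: underside on the shaver's cap, shaft in the hole; any quarter turn fits
- cup: empty magenta cup, upright, 85 mm high, 62 mm across the rim and 52 mm at the foot, wall 3 mm, 40 g, stiff. Origin: centre of its underside, z up
- red: red squeeze bottle: straight round body 54 mm across up to 90 mm high, then a narrower white cap and nozzle up to 121 mm; 0.22 kg. Origin: centre of its underside, z up. Stands 200 mm from the yellow bottle, centre to centre; its +y points at the yellow one and its +x is square to the row, on the side away from the robot
- yellow: yellow squeeze bottle: straight round body 54 mm across up to 90 mm high, then a narrower white cap and nozzle up to 121 mm; 0.22 kg. Origin: centre of its underside, z up. Stands 200 mm to the left of the red one
- green: green squeeze bottle: straight round body 54 mm across up to 90 mm high, then a narrower white cap and nozzle up to 121 mm; 0.22 kg. Origin: centre of its underside, z up. Starts elsewhere on the counter
Not all that is in view belongs to the job. Leave any purple look-alike of the cup alone. Leave any orange or turquoise look-alike of the shaver alone.

How it is judged:
At the end, for the whole second after the job is handed in: Crank home (3 mm), within 4 mm of the axis, level. Cup upright on the counter within 15 mm each way of midway between red and yellow; green upright within 20 mm each way of 100 mm behind that midpoint, square to the row. Red and yellow within 10 mm of their starts, upright. All at rest (horizontal distance between crank and shaft_foot below 0.004 m and z of crank in the frame of shaft_foot between -0.003 and 0.003 m and angle between crank's own z axis and vertical below 0.06 rad and x of cup in the frame of red between -0.015 and 0.015 m and y of cup in the frame of red between 0.085 and 0.115 m and x of green in the frame of red between 0.08 and 0.12 m and y of green in the frame of red between 0.08 and 0.12 m and angle between each of cup, green, red, yellow's own z axis and vertical below 0.1 rad and height (world z) of cup between -0.004 and 0.004 m and height (world z) of green between -0.004 and 0.004 m and distance of each of red, yellow from where it was at the start of the episode below 0.01 m and linear speed of each of cup, green, crank below 0.02 m/s); the robot touches nothing.
It fails at once if the red or the yellow bottle is shifted by more than 20 mm or knocked over (distance of any of red, yellow from where it was at the start of the episode above 0.02 m or angle between any of red, yellow's own z axis and vertical above 0.5 rad).
It also fails if it takes over 72 s, if anything falls off the work surface, if the arm or the gripper's body presses on something with over 40 N, if the wrist force passes 120 N, or if a joint passes its speed limit or range.

## Working session

There is one attempt and no reset: what is moved stays moved. The work goes in short steps, Python scripts to look and compute and a tool call to move; the robot and the scene stay as the last step left them, time stands still between calls to the robot, and variables do not carry over. Pictures are saved under pics/ and viewed, at most 10 in all, crops included, and the job is handed in when it is done.

Besides the shell and the picture viewer there is one more tool, called as name(argument=value, ...) on one line, values as JSON. step_arm: Moves the arm, as the interface text tells. Its arguments: {"type":"object","properties":{"commands":{"type":"array"},"grip_force":{"type":"number"}},"required":["commands"]}

```bash
ls; mkdir -p pics; python3 - <<'E'
from cell import *
import cv2
for n in("side","top"):
    im=read_camera(n); cv2.imwrite(f"pics/{n}0.png",im[:,:,::-1]); m=camera_model(n); print(n,m)
s=observe();print(s)
E
```

```text
pics
side {'vfov': 43.370337187983004, 'cx': 267.686988679853, 'cy': 215.17769466674318, 'world_to_cam': array([[ 0.85184136, -0.52379122, -0.00300888, -0.36736818],
       [ 0.26263982,  0.42214684,  0.86764761, -0.26710781],
       [-0.45319601, -0.73988837,  0.49717057, -1.40175204],
       [ 0.        ,  0.        ,  0.        ,  1.        ]])}
top {'vfov': 43.8315669616907, 'cx': 286.98173282094535, 'cy': 207.3348778043096, 'world_to_cam': array([[ 0.01455152, -0.99989067, -0.00262634,  0.03256905],
       [ 0.99546651,  0.01424013,  0.09404065, -0.45765978],
       [-0.09399297, -0.00398287,  0.99556489, -1.61436855],
       [ 0.        ,  0.        ,  0.        ,  1.        ]])}
{'time': 0.1, 'qpos': array([ 9.67021168e-01,  3.42668807e-01,  1.52488799e+00,  7.70956677e-06,
        1.27538353e+00, -1.45999358e-01]), 'qvel': array([ 0.00028006, -0.00105483, -0.00220794, -0.00024239, -0.00029811,
       -0.0015308 ]), 'joint_efforts': array([ 2.42436530e-03, -4.32002056e+01, -2.44695908e+01,  7.20434426e-02,
        5.24982519e-02, -2.46977896e-05]), 'tool_pos': array([0.23177956, 0.47063166, 0.190418  ]), 'tool_rot': array([-3.14026039e+00, -2.03354935e-04,  2.68381447e+00]), 'contact_force': array([ 0.18695211, -0.30424439, -0.41589552]), 'torque': array([ 0.04522213, -0.02502928,  0.01143351]), 'grip_force': 0.0, 'opening': 0.09173638854837918}
```

View pics/top0.png

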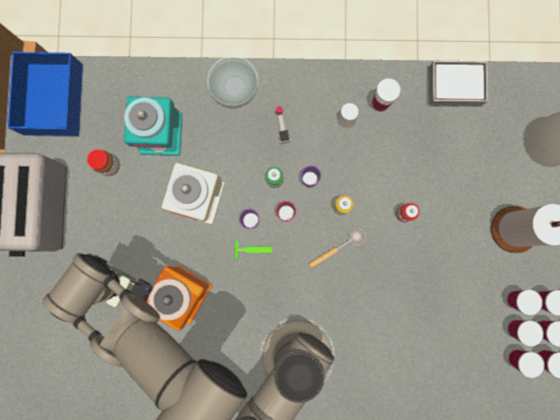

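View pics/side0.png

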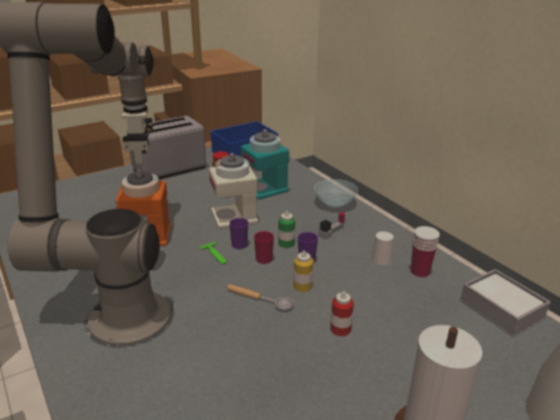

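Candidates (top picture):
- Cup: magenta (286,211) is the target. The purple ones at (250,219) and (310,175) are look-alikes.
- Shaver: cream (190,188) is the target, not teal (150,120) or orange (172,300).
- Crank: black block (284,136) with a magenta knob (280,110).
- Bottles: red (409,212), yellow (344,205), green (274,176). The red thing at (100,160) is not a bottle for this job.

I'll check these in one close crop.

```bash
cat > h.py <<'E'
import numpy as np, cv2
from cell import *
def ray(n,u,v):
    m=camera_model(n); f=210/np.tan(np.radians(m["vfov"]/2)); W=m["world_to_cam"]
    d=W[:3,:3].T@np.array([(u-m["cx"])/f,-(v-m["cy"])/f,-1]); o=-W[:3,:3].T@W[:3,3]; return o,d
def at(n,u,v,z):
    o,d=ray(n,u,v); return (o+d*(z-o[2])/d[2]).round(4)
def proj(n,p):
    m=camera_model(n); f=210/np.tan(np.radians(m["vfov"]/2)); q=m["world_to_cam"]@np.append(p,1)
    return np.round([m["cx"]+f*q[0]/-q[2], m["cy"]-f*q[1]/-q[2]],1)
def crop(n,x,y,w,h,k,name):
    im=read_camera(n)[y:y+h,x:x+w,::-1]; cv2.imwrite("pics/"+name,cv2.resize(im,None,fx=k,fy=k,interpolation=cv2.INTER_CUBIC))
E
python3 - <<'E'
from h import *
a=cv2.imread("pics/top0.png")[95:235,160:430]
b=cv2.imread("pics/side0.png")[170:340,200:370]
cv2.imwrite("pics/c1.png",cv2.resize(a,None,fx=2.95,fy=2.95,interpolation=cv2.INTER_CUBIC))
for n,u,v,z in [("red",409,212,.12),("yel",344,205,.12),("green",274,176,.12),("cup",286,211,.085),("shaver",187,188,.24),("hub",284,137,.054),("knob",280,110,.056)]: print(n,at("top",u,v,z), proj("side",at("top",u,v,z)))
E
```

```text
red [ 0.4392 -0.3202  0.12  ] [338.2 289.2]
yel [ 0.4572 -0.129   0.12  ] [300.1 250.5]
green [0.5405 0.0786 0.12  ] [284.2 211.3]
cup [0.44   0.0417 0.085 ] [262.8 235.2]
shaver [0.4855 0.3115 0.24  ] [231.8 154.2]
hub [0.6738 0.0515 0.054 ] [322.8 221.8]
knob [0.7589 0.0653 0.056 ] [340.9 212.7]
```

View pics/c1.png

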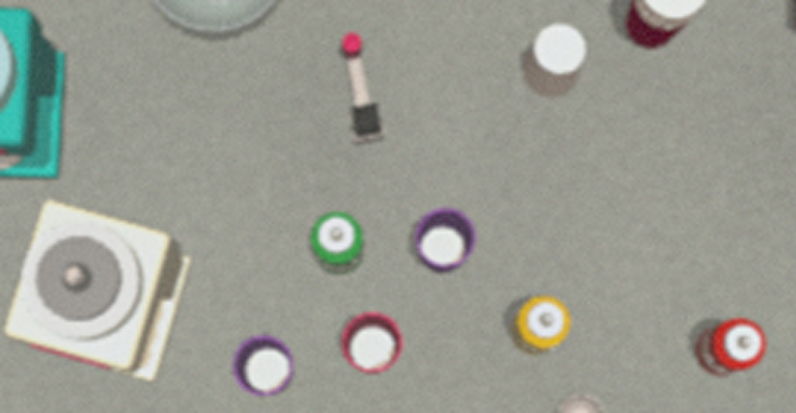

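The crop confirms the choices: magenta cup rim at crop (371,343), red nozzle (744,342), yellow nozzle (547,320), green nozzle (337,235), crank block (366,121), knob (351,44), shaft (77,277). Next, the side crop for triangulation.

```bash
python3 - <<'E'
from h import *
b=cv2.imread("pics/side0.png")[150:340,200:366]
cv2.imwrite("pics/c2.png",cv2.resize(b,None,fx=3.1,fy=3.1,interpolation=cv2.INTER_CUBIC))
for n,u,v,z in [("red",744,342,.121),("yel",547,320,.121),("green",337,235,.121),("cup",371,343,.085),("shaft",77,277,.242),("hub",366,121,.054),("knob",351,44,.056)]:
  p=at("top",160+u/2.95,95+v/2.95,z); print(n,p, (proj("side",p)-[200,150])*3.1)
E
```

```text
red [ 0.4424 -0.3294  0.121 ] [438.96 435.24]
yel [ 0.4616 -0.1331  0.121 ] [317.13 311.55]
green [0.5444 0.0779 0.121 ] [264.74 188.48]
cup [0.4392 0.0424 0.085 ] [193.75 263.81]
shaft [0.4828 0.3134 0.242 ] [95.48 11.16]
hub [0.6769 0.0514 0.054 ] [383.16 221.96]
knob [0.7591 0.0685 0.056 ] [434.93 193.13]
```

View pics/c2.png

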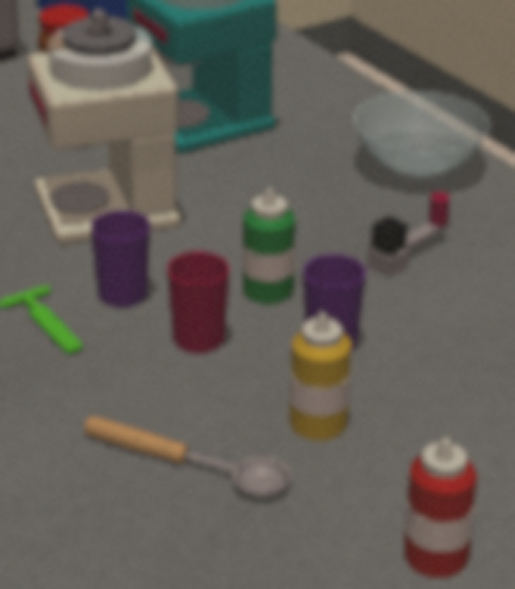

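step_arm(commands=[[1,0,0,4,0,0,0.12],[1,0,0,8,0,0,0.24],[1,0,0,12,0,0,0.36],[1,2.9,-2.7,12,0,0,0.48],[1,5.8,-5.5,12,0,0,0.6]])

```text
time: 0.52
tool_pos: [0.286, 0.4214, 0.3134]
tool_rot: [3.138, 0.004, -3.007]
contact_force: [0.7, -0.7, -0.2]
opening: 0.0918
grip_force: 0.0
```

step_arm(commands=[[1,2.8,-2.6,0,0,0,0.06],[1,5.6,-5.2,0,0,0,0.06],[1,8.4,-7.9,0,0,0,0.06],[1,11.2,-10.5,0,0,0,0.06],[1,14,-13.2,0,0,0,0.06]])

```text
time: 0.93
tool_pos: [0.4266, 0.2868, 0.3108]
tool_rot: [3.142, -0.001, -2.957]
contact_force: [1.1, 0.1, 0.0]
opening: 0.0922
grip_force: 0.0
```

step_arm(commands=[[1,2.8,-2.6,0,0,0,0],[1,5.6,-5.2,0,0,0,0],[1,8.4,-7.9,0,0,0,0],[1,11.2,-10.5,0,0,0,0],[1,14,-13.2,0,0,0,0]])

```text
time: 1.35
tool_pos: [0.5667, 0.1548, 0.3107]
tool_rot: [3.141, -0.001, -2.957]
contact_force: [0.8, 0.5, -0.2]
opening: 0.0919
grip_force: 0.0
```

step_arm(commands=[[1,2.7,-2.5,0,0,0,0],[1,5.4,-5,0,0,0,0],[1,8,-7.5,-3,0,0,0],[1,10.7,-10,-6,0,0,0],[1,10.7,-10,-10,0,0,0]])

```text
time: 1.77
tool_pos: [0.6759, 0.0527, 0.2173]
tool_rot: [-3.139, 0.006, -2.961]
contact_force: [0.8, -0.2, -0.1]
opening: 0.0917
grip_force: 0.0
```

step_arm(commands=[[0.8,0.1,0,-4,0,0,0.02],[0.8,0.1,0,-8,0,0,0.02],[0.8,0.1,0,-12,0,0,0.02],[0.8,0.1,0,-15,0,0,0.02],[0.8,0.1,0,-16,0,0,0.02]])

```text
time: 2.18
tool_pos: [0.6691, 0.0571, 0.0506]
tool_rot: [3.139, -0.01, -2.937]
contact_force: [-1.3, 0.1, -0.5]
opening: 0.0737
grip_force: 0.0
```

```bash
python3 - <<'E'
from h import *
crop("side",275,130,120,120,5,"s1.png"); print(observe()["tool_pos"])
E
```

```text
[0.66965211 0.05712208 0.05130455]
```

View pics/s1.png

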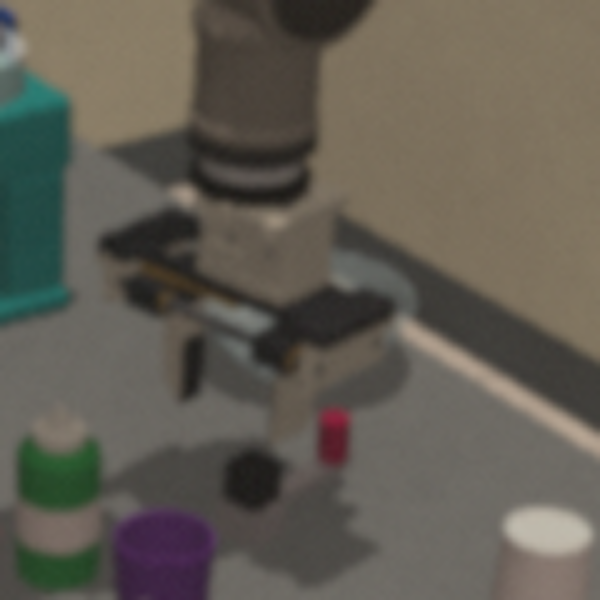

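```bash
python3 - <<'E'
from h import *
s=observe();p=s["tool_pos"]; from scipy.spatial.transform import Rotation as R
r=R.from_euler("xyz",s["tool_rot"]).as_matrix(); print(p,s["opening"],s["qvel"].round(3))
for d in(0,.037,-.037): print((proj("side",p+r[:,1]*d)-[275,130])*5, proj("top",p+r[:,1]*d))
E
```

```text
[0.66965211 0.05712208 0.05130455] 0.07335706690629695 [ 0.003 -0.054 -0.074  0.001  0.07   0.001]
[228.5 460.5] [282.2 138.5]
[187. 440.] [270.5 140.7]
[272. 482.] [293.8 136.3]
```

step_arm(commands=[[0.8,0,0,0,0,0,0],[0.8,0,0,0,0,0,0],[0.8,0,0,0,0,0,0]])

```text
time: 2.48
tool_pos: [0.6748, 0.0571, 0.06]
tool_rot: [-3.141, 0.005, -2.937]
contact_force: [0.7, 0.2, 0.9]
opening: 0.0733
grip_force: 0.0
```

```bash
python3 - <<'E'
from h import *
s=observe();p=s["tool_pos"]; from scipy.spatial.transform import Rotation as R
r=R.from_euler("xyz",s["tool_rot"]).as_matrix(); print(p,s["opening"],s["qvel"].round(3))
for d in(0,.037,-.037): print((proj("side",p+r[:,1]*d)-[290,190])*8, (proj("top",p+r[:,1]*d)-[245,95])*5)
a=read_camera("side")[190:250,290:365,::-1];b=read_camera("top")[95:155,245:320,::-1]
k=lambda i,q:cv2.resize(i,None,fx=q,fy=q,interpolation=cv2.INTER_CUBIC)
cv2.imwrite("pics/s2.png",np.hstack([np.pad(k(a,8),((0,0),(0,0),(0,0))),]));cv2.imwrite("pics/t2.png",k(b,8))
E
```

```text
[0.67477989 0.05710461 0.06001657] 0.07329661934335926 [ 0.001 -0.004  0.008 -0.001 -0.004 -0.001]
[256.8 235.2] [186. 206.]
[189.6 202.4] [127.5 217. ]
[326.4 268.8] [244.5 195. ]
```

View pics/s2.png

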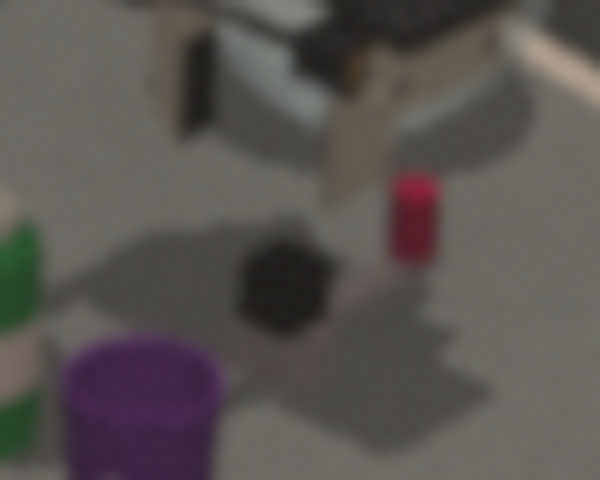

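The side view shows fingertips at crop (185,135) and (330,205), about 8 px higher than the state predicts. Checking the top view.

View pics/t2.png

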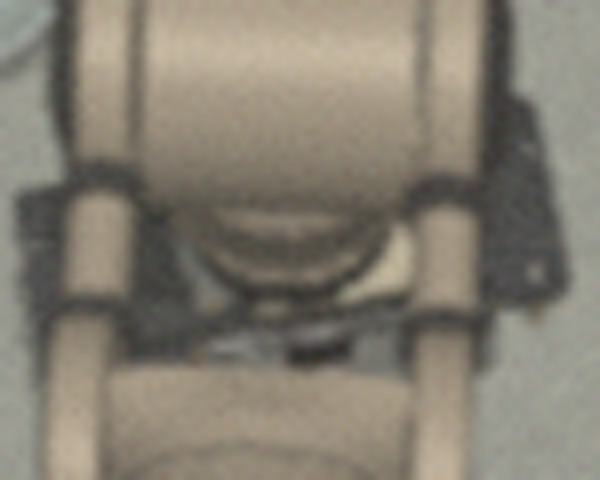

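```bash
python3 - <<'E'
from h import *
s=observe()
p=s["tool_pos"]
for dz in(0,.019,.024,.066,.09): print(dz,proj("side",p+[0,0,dz]),proj("top",p+[0,0,dz]))
q0=np.array([.2318,.4706,.1904]);a=np.radians(63.8);y=np.array([np.cos(a),np.sin(a),0])
for d in(0,.046,-.046): print(proj("side",q0+y*d)*4-[400,480],proj("top",q0+y*d))
im=cv2.imread("pics/side0.png")[120:220,100:220];cv2.imwrite("pics/s0c.png",cv2.resize(im,None,fx=4,fy=4,interpolation=cv2.INTER_CUBIC))
E
```

```text
0 [322.  219.6] [282.2 136.4]
0.019 [322.3 214.5] [282.1 135. ]
0.024 [322.4 213.2] [282.1 134.6]
0.066 [323.  201.7] [281.9 131.3]
0.09 [323.4 195.1] [281.8 129.4]
[170.4 191.6] [130.2 280.2]
[176.4 169.2] [115.7 272.6]
[164.  215.2] [144.7 287.9]
```

View pics/s0c.png

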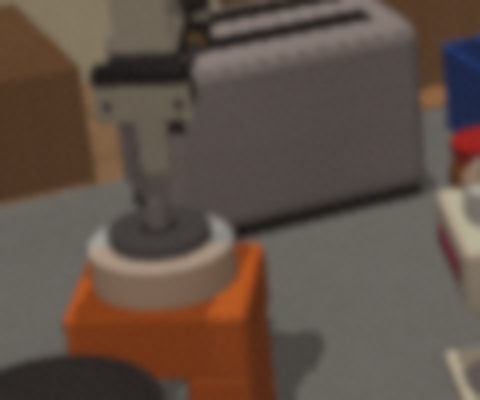

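step_arm(commands=[[1,0.3,-0.5,-1,0,0,0],[1,0.3,-0.5,-2,0,0,0],[1,0.3,-0.5,-3,0,0,0],[1,0.3,-0.5,-4,0,0,0],[1,0.3,-0.5,-4,0,0,0]])

```text
time: 3.0
tool_pos: [0.6738, 0.0521, 0.0134]
tool_rot: [3.14, -0.006, -2.937]
contact_force: [0.0, -0.2, -0.1]
opening: 0.0918
grip_force: 0.0
```

step_arm(commands=[[1,0,0,-0.4,0,0,0],[1,0,0,-0.8,0,0,0],[1,0,0,-1.2,0,0,0],[1,0,0,-1.4,0,0,0],[1,0,0,-1.4,0,0,0]])

```text
time: 3.42
tool_pos: [0.6757, 0.0521, 0.0025]
tool_rot: [3.141, -0.001, -2.937]
contact_force: [-1.0, -0.6, -0.3]
opening: 0.0922
grip_force: 0.0
```

step_arm(commands=[[1,0,0,-0.2,0,0,0],[1,0,0,-0.4,0,0,0],[1,0,0,-0.4,0,0,0],[1,0,0,-0.6,0,0,0],[1,0,0,-0.6,0,0,0]])

```text
time: 3.83
tool_pos: [0.6758, 0.0521, -0.0032]
tool_rot: [3.141, -0.0, -2.937]
contact_force: [-2.1, 0.9, -0.4]
opening: 0.0918
grip_force: 0.0
```

step_arm(commands=[[1,0,0,-0.3,0,0,0],[1,0,0,-0.6,0,0,0],[1,0,0,-0.8,0,0,0],[1,0,0,-0.8,0,0,0],[1,0,0,-0.8,0,0,0]])

```text
time: 4.25
tool_pos: [0.6758, 0.0521, -0.0112]
tool_rot: [3.141, -0.0, -2.937]
contact_force: [-0.1, -0.8, 1.3]
opening: 0.0919
grip_force: 0.0
```

step_arm(commands=[[1,0,0,-0.2,0,0,0],[1,0,0,-0.4,0,0,0],[1,0,0,-0.6,0,0,0],[1,0,0,-0.6,0,0,0]])

```text
time: 4.58
tool_pos: [0.6756, 0.0521, -0.0175]
tool_rot: [3.141, -0.001, -2.937]
contact_force: [0.2, -0.2, -0.1]
opening: 0.0921
grip_force: 0.0
```

step_arm(commands=[[1,0,0,-0.2,0,0,0],[1,0,0,-0.2,0,0,0],[1,0,0,-0.4,0,0,0],[1,0,0,-0.4,0,0,0]])

```text
time: 4.92
tool_pos: [0.6758, 0.0521, -0.0213]
tool_rot: [3.141, -0.0, -2.937]
contact_force: [0.6, -0.0, 0.5]
opening: 0.0919
grip_force: 0.0
```

step_arm(commands=[[1,0,0,-0.2,0,0,0],[1,0,0,-0.2,0,0,0]])

```text
time: 5.08
tool_pos: [0.6758, 0.0521, -0.0233]
tool_rot: [3.141, -0.0, -2.937]
contact_force: [0.6, 0.3, 0.3]
opening: 0.0916
grip_force: 0.0
```

step_arm(commands=[[1,0,0,-0.2,0,0,0],[1,0,0,-0.2,0,0,0]])

```text
time: 5.25
tool_pos: [0.6758, 0.0521, -0.0253]
tool_rot: [3.141, -0.0, -2.937]
contact_force: [-0.5, -0.3, -0.2]
opening: 0.0916
grip_force: 0.0
```

step_arm(commands=[[1,0,0,-0.2,0,0,0],[1,0,0,-0.2,0,0,0]])

```text
time: 5.42
tool_pos: [0.6757, 0.0521, -0.0273]
tool_rot: [3.141, -0.0, -2.937]
contact_force: [-0.3, 1.0, 0.1]
opening: 0.0918
grip_force: 0.0
```

step_arm(commands=[[1,0,0,-0.2,0,0,0],[1,0,0,-0.2,0,0,0]])

```text
time: 5.58
tool_pos: [0.6757, 0.0521, -0.0293]
tool_rot: [3.141, -0.0, -2.937]
contact_force: [0.2, 0.7, -0.3]
opening: 0.0919
grip_force: 0.0
```

step_arm(commands=[[1,0,0,-0.2,0,0,0],[1,0,0,-0.2,0,0,0]])

```text
time: 5.75
tool_pos: [0.6757, 0.0521, -0.0314]
tool_rot: [3.141, -0.001, -2.937]
contact_force: [0.3, 1.0, -0.0]
opening: 0.0918
grip_force: 0.0
```

step_arm(commands=[[1,0,0,-0.2,0,0,0],[1,0,0,-0.2,0,0,0]])

```text
time: 5.92
tool_pos: [0.6757, 0.0521, -0.0333]
tool_rot: [3.141, -0.0, -2.937]
contact_force: [-0.1, 0.4, 0.2]
opening: 0.0917
grip_force: 0.0
```

step_arm(commands=[[1,0,0,-0.2,0,0,0],[1,0,0,-0.2,0,0,0]])

```text
time: 6.08
tool_pos: [0.6758, 0.0521, -0.0353]
tool_rot: [3.141, -0.0, -2.937]
contact_force: [-0.1, 0.6, 0.1]
opening: 0.0917
grip_force: 0.0
```

```bash
python3 - <<'E'
from h import *
s=observe();p=s["tool_pos"]; from scipy.spatial.transform import Rotation as R
r=R.from_euler("xyz",s["tool_rot"]).as_matrix()
for z in(0,.03,.1):
  for d in(0,.046,-.046): q=p+r[:,1]*d; q[2]=z; print(z,d,(proj("side",q)-[285,170])*7)
crop("side",285,170,85,80,7,"s3.png")
E
```

```text
0 0 [261.8 459.2]
0 0.046 [190.4 422.8]
0 -0.046 [336.7 497.7]
0.03 0 [265.3 405.3]
0.03 0.046 [192.5 368.9]
0.03 -0.046 [340.2 442.4]
0.1 0 [272.3 274.4]
0.1 0.046 [198.1 240.1]
0.1 -0.046 [349.3 310.8]
```

View pics/s3.png

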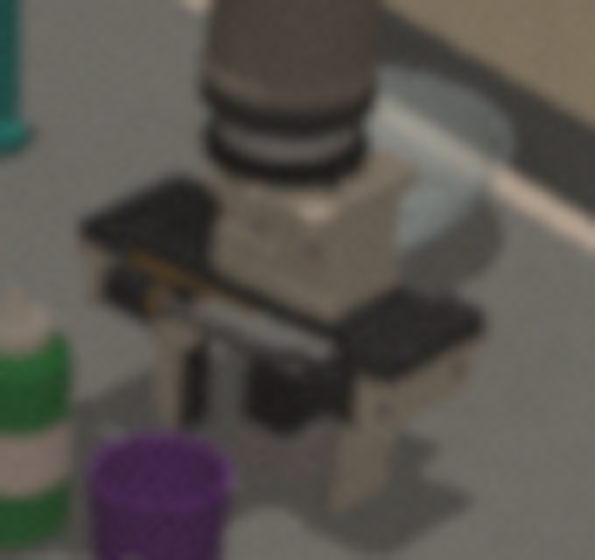

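The fingertips, at crop (190,415) and (335,505), are level with the counter, while the state says z = -0.035. So the reported z is about 35 mm too low, and x and y agree. I'll use true z = reported + 0.035. Next, rise to true 0.028 and grip the block.

step_arm(commands=[[1,0.2,0,1.4,0,0,0],[1,0.2,0,2.8,0,0,0],[0.2,0.2,0,2.8,0,0,0],[0.2,0.2,0,2.8,0,0,0],[0,0.2,0,2.8,0,0,0]], grip_force=25)

```text
time: 6.55
tool_pos: [0.6775, 0.0521, -0.0076]
tool_rot: [3.141, -0.001, -2.937]
contact_force: [-0.6, -0.8, 0.6]
opening: 0.0762
grip_force: 0.0
```

step_arm(commands=[[0,0,0,0,0,0,0],[0,0,0,0,0,0,0],[0,0,0,0,0,0,0]])

```text
time: 6.8
tool_pos: [0.6775, 0.0521, -0.0077]
tool_rot: [3.141, -0.001, -2.937]
contact_force: [-0.4, -0.3, 0.2]
opening: 0.0565
grip_force: 0.0
```

step_arm(commands=[[0,0,0,0,0,0,0],[0,0,0,0,0,0,0],[0,0,0,0,0,0,0],[0,0,0,0,0,0,0],[0,0,0,0,0,0,0]])

```text
time: 7.22
tool_pos: [0.678, 0.0519, -0.0069]
tool_rot: [-3.141, 0.0, -2.937]
contact_force: [0.1, -1.2, 0.7]
opening: 0.0282
grip_force: 25.0
```

step_arm(commands=[[0,0,0,0,0,0,0],[0,0,0,2,0,0,0],[0,0,0,4,0,0,0],[0,0,0,6,0,0,0],[0,0,0,6,0,0,0]])

```text
time: 7.63
tool_pos: [0.6805, 0.0522, 0.0573]
tool_rot: [-3.14, 0.007, -2.937]
contact_force: [1.0, -0.5, -0.2]
opening: 0.0278
grip_force: 25.0
```

```bash
python3 - <<'E'
from h import *
f=lambda u,v,k,x,y:(x+(u+.5)/k-.5,y+(v+.5)/k-.5)
print(at("top",*f(80,279,2.95,160,95),.22),at("top",*f(77,277,2.95,160,95),.242))
print(at("side",*f(99,37,3.1,200,150),.22),at("side",*f(98,13,3.1,200,150),.242))
for n,u,v,z in [("red",445,440,.121),("yel",322,316,.121),("green",269,193,.121),("cup",198,268,.085)]:print(n,at("side",*f(u,v,3.1,200,150),z))
im=cv2.cvtColor(cv2.imread("pics/top0.png")[150:230,150:230],cv2.COLOR_BGR2GRAY);k=cv2.resize(im,None,fx=6,fy=6,interpolation=cv2.INTER_CUBIC)
print([ (c[0]/6+150-.42,c[1]/6+150-.42,c[2]/6) for c in cv2.HoughCircles(cv2.GaussianBlur(k,(9,9),0),cv2.HOUGH_GRADIENT,1,20,param1=80,param2=25,minRadius=70,maxRadius=140)[0][:4]])
print(im[30:50,28:48])
E
```

```text
[0.4846 0.3159 0.22  ] [0.4837 0.3144 0.242 ]
[0.4773 0.2994 0.22  ] [0.4831 0.3107 0.242 ]
red [ 0.4429 -0.3352  0.121 ]
yel [ 0.4613 -0.1394  0.121 ]
green [0.5431 0.0701 0.121 ]
cup [0.4391 0.036  0.085 ]
[(np.float32(186.16333), np.float32(188.99667), np.float32(14.5))]
[[151 151 150 150 152 154 151 150 152 153 155 153 153 154 152 154 155 154
  151 161]
 [154 151 156 151 152 152 152 152 153 151 152 152 157 154 153 153 151 152
  149 149]
 [154 151 151 159 156 151 156 151 155 152 153 155 155 155 152 155 150 151
  155 152]
 [153 149 152 152 149 148 142 145 144 146 149 152 155 157 152 157 151 155
  150 151]
 [153 151 152 151 143 136 133 131 123 125 136 143 152 155 153 153 156 156
  153 154]
 [152 151 149 148 142 144 154 161 136 112 114 127 145 154 153 153 153 156
  155 158]
 [151 153 153 145 157 179 197 198 171 131 107 112 134 150 156 149 154 156
  153 154]
 [153 152 152 154 170 200 209 206 182 143 111 104 121 141 155 158 155 156
  154 155]
 [151 150 146 147 169 197 208 198 182 153 123 104 111 137 151 154 153 154
  156 156]
 [152 151 143 136 161 195 194 179 155 136 118 104 109 138 15
[... 175 characters left out ...]
 159 152
  153 158]
 [153 153 153 146 129 114 111 105 104 101 108 118 142 150 154 155 154 154
  159 157]
 [150 154 153 155 143 129 125 113 115 116 127 142 153 155 158 155 156 155
  154 152]
 [155 155 149 155 154 152 144 135 137 142 152 152 153 153 158 154 155 158
  157 154]
 [150 154 155 155 156 152 152 154 152 154 155 154 159 153 152 155 153 157
  156 149]
 [154 154 154 151 152 158 154 155 159 157 150 155 156 158 156 156 155 156
  156 143]
 [155 152 151 153 154 154 155 154 155 156 156 154 153 155 155 157 157 154
  147 138]
 [153 151 154 156 154 157 151 154 159 157 155 155 156 154 154 154 153 149
  141 158]
 [152 151 149 152 151 154 153 156 153 150 157 156 156 158 159 155 147 141
  158 194]]
```

step_arm(commands=[[0,0,0,4,0,0,0],[0,0,0,8,0,0,0],[0,0,0,12,0,0,0],[0,0,0,16,0,0,0],[0,0,0,20,0,0,0]])

```text
time: 8.05
tool_pos: [0.6773, 0.0522, 0.2534]
tool_rot: [3.141, -0.002, -2.937]
contact_force: [1.8, -0.4, -1.7]
opening: 0.0275
grip_force: 25.0
```

step_arm(commands=[[0,0,0,1,0,0,0],[0,0,0,1,0,0,0],[0,0,0,1,0,0,0]])

```text
time: 8.3
tool_pos: [0.6777, 0.0522, 0.2614]
tool_rot: [3.141, -0.002, -2.937]
contact_force: [0.2, -1.0, -2.6]
opening: 0.0277
grip_force: 25.0
```

step_arm(commands=[[0,-2.4,3.3,0,0,0,0],[0,-4.8,6.6,0,0,0,0],[0,-7.2,9.9,0,0,0,0],[0,-9.6,13.2,0,0,0,0],[0,-12,16.5,0,0,0,0]])

```text
time: 8.72
tool_pos: [0.5553, 0.218, 0.2593]
tool_rot: [3.142, -0.006, -2.938]
contact_force: [0.7, 1.0, -0.9]
opening: 0.0283
grip_force: 25.0
```

step_arm(commands=[[0,-2.4,3.3,0,0,0,0],[0,-4.8,6.6,0,0,0,0],[0,-7.2,10,0,0,0,0],[0,-7.2,10,-0.5,0,0,0],[0,-7.2,10,-1,0,0,0]])

```text
time: 9.13
tool_pos: [0.4836, 0.3185, 0.2502]
tool_rot: [-3.141, -0.004, -2.933]
contact_force: [0.6, 0.8, -1.9]
opening: 0.0278
grip_force: 25.0
```

step_arm(commands=[[0,0,0,0,0,0,0],[0,0,0,0,0,0,0]])

```text
time: 9.3
tool_pos: [0.486, 0.3158, 0.251]
tool_rot: [-3.14, -0.004, -2.938]
contact_force: [-0.2, -0.6, -1.3]
opening: 0.0278
grip_force: 25.0
```

step_arm(commands=[[0,0,0.2,-0.5,0,0,0],[0,0,0.2,-1.0,0,0,0],[0,0,0.2,-1.3,0,0,0],[0,0,0.2,-1.5,0,0,0],[0,0,0.2,-1.5,0,0,0]])

```text
time: 9.72
tool_pos: [0.486, 0.3186, 0.2374]
tool_rot: [-3.141, -0.001, -2.938]
contact_force: [-0.3, -0.3, -1.4]
opening: 0.0281
grip_force: 25.0
```

step_arm(commands=[[0,0,0,-0.1,0,0,0],[0,0,0,-0.2,0,0,0],[0,0,0,-0.2,0,0,0]])

```text
time: 9.97
tool_pos: [0.486, 0.3191, 0.2361]
tool_rot: [3.141, 0.0, -2.937]
contact_force: [0.3, 0.8, -1.8]
opening: 0.0279
grip_force: 25.0
```

step_arm(commands=[[0,0,0,-0.1,0,0,0],[0,0,0,-0.2,0,0,0],[0,0,0,-0.2,0,0,0]])

```text
time: 10.22
tool_pos: [0.4861, 0.3192, 0.2347]
tool_rot: [3.141, 0.001, -2.937]
contact_force: [-0.8, -0.2, 2.7]
opening: 0.0279
grip_force: 25.0
```

step_arm(commands=[[0,-0.05,-0.1,0,0,0,0],[0,-0.05,-0.2,0,0,0,0],[0,-0.05,-0.2,-0.1,0,0,0]])

```text
time: 10.47
tool_pos: [0.4859, 0.3175, 0.2341]
tool_rot: [3.14, 0.002, -2.937]
contact_force: [-1.0, 0.9, 10.3]
opening: 0.0279
grip_force: 25.0
```

step_arm(commands=[[0,0,0,-0.1,0,0,0],[0,0,0,-0.1,0,0,0]])

```text
time: 10.63
tool_pos: [0.486, 0.3176, 0.234]
tool_rot: [3.14, 0.003, -2.937]
contact_force: [-1.4, 0.8, 10.6]
opening: 0.0277
grip_force: 25.0
```

```bash
python3 -c "
from h import *
s=observe();print(s['tool_pos'],s['contact_force'],s['torque'])"
```

```text
[0.48599814 0.31761877 0.23395639] [-1.38482396  0.76669267 10.63775529] [ 0.310659    0.34983028 -0.01947458]
```

step_arm(commands=[[0,0,0.2,0.1,0,0,0],[0,0,0.4,0.1,0,0,0],[0,0,0.4,0.1,0,0,0]])

```text
time: 10.88
tool_pos: [0.4859, 0.32, 0.2343]
tool_rot: [-3.139, 0.001, -2.937]
contact_force: [-0.9, -3.3, 8.3]
opening: 0.028
grip_force: 25.0
```

step_arm(commands=[[0,0,0.2,0,0,0,0],[0,0,0.3,0,0,0,0],[0,0,0.3,0,0,0,0]])

```text
time: 11.13
tool_pos: [0.486, 0.3225, 0.2346]
tool_rot: [-3.139, 0.001, -2.938]
contact_force: [-0.3, -5.3, 10.0]
opening: 0.0276
grip_force: 25.0
```

```bash
python3 -c "
from h import *
s=observe();print(s['tool_pos'],s['contact_force'],s['torque'])"
```

```text
[0.48596101 0.32246825 0.23456963] [-0.34119437 -5.26087927  9.98900528] [-1.17926302  0.32178362 -0.03532816]
```

step_arm(commands=[[0,0,-0.3,0.1,0,0,0],[0,0,-0.6,0.1,0,0,0],[0,0,-0.7,0.1,0,0,0],[0,0,-0.7,0.1,0,0,0]])

```text
time: 11.47
tool_pos: [0.4857, 0.3172, 0.2344]
tool_rot: [3.141, 0.001, -2.937]
contact_force: [0.4, 2.1, 4.2]
opening: 0.0279
grip_force: 25.0
```

step_arm(commands=[[0,0,-0.2,0,0,0,0],[0,0,-0.4,0,0,0,0],[0,0,-0.4,0,0,0,0]])

```text
time: 11.72
tool_pos: [0.4855, 0.3117, 0.2345]
tool_rot: [-3.139, -0.0, -2.937]
contact_force: [-1.6, -4.5, 9.9]
opening: 0.0279
grip_force: 25.0
```

```bash
python3 -c "
from h import *
s=observe();print(s['tool_pos'],s['contact_force'],s['torque'])"
```

```text
[0.48549299 0.31172605 0.23449391] [-1.61499212 -4.47807992  9.86391938] [-0.69270458  0.31827582  0.02384266]
```

step_arm(commands=[[0,0,0,0.6,0,0,0],[0,0,0.6,1.2,0,0,0],[0,0,0.6,1.2,0,0,0],[0,0,0.6,1.2,0,0,0]])

```text
time: 12.05
tool_pos: [0.4854, 0.3193, 0.2458]
tool_rot: [-3.141, -0.0, -2.937]
contact_force: [0.2, 0.6, -2.3]
opening: 0.0283
grip_force: 25.0
```

```bash
python3 - <<'E'
from h import *
s=observe();print(s['tool_pos'],s["tool_rot"],s['contact_force'],s['torque'],s['opening'])
p=s["tool_pos"]+[0,0,.035]
print("tcp",(proj("side",p)-[190,120])*8,"hub base",(proj("side",p-[0,0,.028])-[190,120])*8)
for q in [(.4853,.3176,.242),(.4853,.3176,.22)]: print((proj("side",np.array(q))-[190,120])*8)
k=np.radians(11.7);print("knob",(proj("side",p+[.082*np.cos(k),.082*np.sin(k),.028])-[190,120])*8)
crop("side",190,120,75,60,8,"s4.png")
E
```

```text
[0.48539286 0.3192893  0.24576252] [-3.14134646e+00 -4.94103161e-04 -2.93657953e+00] [ 0.22452056  0.58498214 -2.25993684] [0.0030629  0.03107447 0.0015269 ] 0.028253890454710263
tcp [321.6 174.4] hub base [324.  238.4]
[327.2 264. ]
[328.8 313.6]
knob [471.2  60. ]
```

View pics/s4.png

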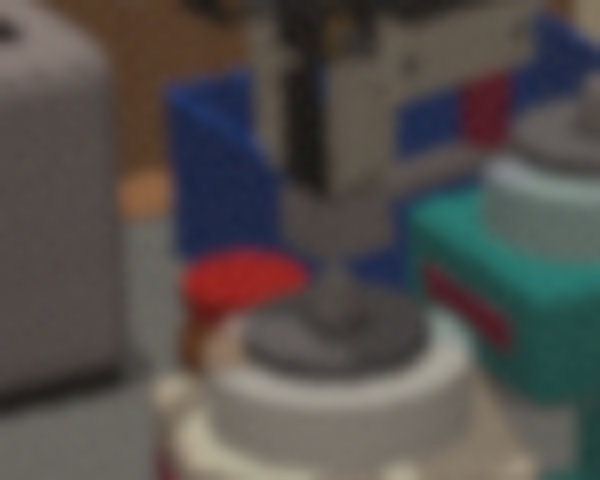

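The last picture shows the hub underside at crop (338,237) straight over the stub top (337,265), so it is aligned sideways. The depth direction (0.53,0.85) is still uncertain by a few mm. I'll search along that line with a light press.

step_arm(commands=[[0,0,0,-0.6,0,0,0],[0,0,0,-1.2,0,0,0],[0,0,0,-1.4,0,0,0],[0,0,0,-1.4,0,0,0]])

```text
time: 12.43
tool_pos: [0.486, 0.3192, 0.2335]
tool_rot: [3.141, 0.003, -2.937]
contact_force: [-1.3, -1.4, 9.7]
opening: 0.0277
grip_force: 25.0
```

step_arm(commands=[[0,-0.05,-0.08,0,0,0,0],[0,-0.1,-0.17,0,0,0,0],[0,-0.1,-0.17,0,0,0,0]])

```text
time: 12.68
tool_pos: [0.4857, 0.3186, 0.2337]
tool_rot: [3.139, 0.005, -2.937]
contact_force: [1.0, 2.7, 8.6]
opening: 0.0275
grip_force: 25.0
```

step_arm(commands=[[0,-0.05,-0.08,0,0,0,0],[0,-0.1,-0.17,0,0,0,0],[0,-0.1,-0.17,0,0,0,0]])

```text
time: 12.93
tool_pos: [0.4835, 0.3157, 0.232]
tool_rot: [3.141, 0.001, -2.937]
contact_force: [0.3, 0.0, -1.8]
opening: 0.0276
grip_force: 25.0
```

step_arm(commands=[[0,-0.05,-0.08,0,0,0,0],[0,-0.1,-0.17,0,0,0,0],[0,-0.1,-0.17,0,0,0,0]])

```text
time: 13.18
tool_pos: [0.4821, 0.3142, 0.2312]
tool_rot: [3.141, -0.001, -2.937]
contact_force: [0.1, 3.7, -2.9]
opening: 0.028
grip_force: 25.0
```

It dropped into the hole at (0.4835,0.3157). I'll go back to there, lower onto the shoulder, then search in yaw.

step_arm(commands=[[0,0.1,0.16,0,0,0,0],[0,0.1,0.16,-0.2,0,0,0],[0,0.1,0.16,-0.3,0,0,0],[0,0.1,0.16,-0.3,0,0,0]])

```text
time: 13.52
tool_pos: [0.4837, 0.3155, 0.2303]
tool_rot: [3.141, 0.002, -2.937]
contact_force: [-1.0, -0.2, 5.7]
opening: 0.0275
grip_force: 25.0
```

step_arm(commands=[[0,0,0,0,0,0,-0.06],[0,0,0,0,0,0,-0.12],[0,0,0,0,0,0,-0.12]])

```text
time: 13.77
tool_pos: [0.4836, 0.3157, 0.2303]
tool_rot: [3.141, 0.002, -3.06]
contact_force: [-2.3, 0.3, 5.8]
opening: 0.0279
grip_force: 25.0
```

step_arm(commands=[[0,0,0,0,0,0,-0.06],[0,0,0,0,0,0,-0.12],[0,0,0,0,0,0,-0.12]])

```text
time: 14.02
tool_pos: [0.4836, 0.3159, 0.2304]
tool_rot: [3.14, 0.002, 3.103]
contact_force: [-1.0, 1.0, 6.2]
opening: 0.028
grip_force: 25.0
```

step_arm(commands=[[0,0,0,0,0,0,-0.06],[0,0,0,0,0,0,-0.12],[0,0,0,0,0,0,-0.12]])

```text
time: 14.27
tool_pos: [0.4835, 0.3162, 0.2304]
tool_rot: [3.14, 0.001, 2.983]
contact_force: [-2.3, 0.1, 5.9]
opening: 0.028
grip_force: 25.0
```

step_arm(commands=[[0,0,0,0,0,0,-0.06],[0,0,0,0,0,0,-0.12],[0,0,0,0,0,0,-0.12]])

```text
time: 14.52
tool_pos: [0.4834, 0.3164, 0.2304]
tool_rot: [3.139, 0.001, 2.863]
contact_force: [-2.2, 2.5, 6.8]
opening: 0.0279
grip_force: 25.0
```

step_arm(commands=[[0,0,0,0,0,0,-0.06],[0,0,0,0,0,0,-0.12],[0,0,0,0,0,0,-0.12]])

```text
time: 14.77
tool_pos: [0.4834, 0.3166, 0.2304]
tool_rot: [3.139, 0.0, 2.743]
contact_force: [-2.1, 2.1, 5.9]
opening: 0.0276
grip_force: 25.0
```

step_arm(commands=[[0,0,0,0,0,0,-0.06],[0,0,0,0,0,0,-0.12],[0,0,0,0,0,0,-0.12]])

```text
time: 15.02
tool_pos: [0.4834, 0.3167, 0.2304]
tool_rot: [3.139, 0.0, 2.623]
contact_force: [-3.3, 3.1, 5.1]
opening: 0.0277
grip_force: 25.0
```

step_arm(commands=[[0,0,0,0,0,0,-0.06],[0,0,0,0,0,0,-0.12],[0,0,0,0,0,0,-0.12]])

```text
time: 15.27
tool_pos: [0.4835, 0.3167, 0.2304]
tool_rot: [3.138, -0.0, 2.504]
contact_force: [-1.8, 2.8, 5.5]
opening: 0.0276
grip_force: 25.0
```

step_arm(commands=[[0,-0.1,0.1,0,0,0,-0.06],[0,-0.1,0.15,0,0,0,-0.12],[0,-0.1,0.15,0,0,0,-0.12]])

```text
time: 15.52
tool_pos: [0.483, 0.3174, 0.2304]
tool_rot: [3.139, 0.001, 2.383]
contact_force: [-0.3, 0.4, 5.8]
opening: 0.0277
grip_force: 25.0
```

step_arm(commands=[[0,0,0,0,0,0,-0.06],[0,0,0,0,0,0,-0.12],[0,0,0,0,0,0,-0.12]])

```text
time: 15.77
tool_pos: [0.483, 0.3175, 0.2304]
tool_rot: [3.139, 0.001, 2.263]
contact_force: [-0.5, 1.8, 5.4]
opening: 0.0282
grip_force: 25.0
```

step_arm(commands=[[0,0,0,0,0,0,-0.06],[0,0,0,0,0,0,-0.12],[0,0,0,0,0,0,-0.12]])

```text
time: 16.02
tool_pos: [0.483, 0.3176, 0.2305]
tool_rot: [3.138, 0.0, 2.143]
contact_force: [-0.8, 1.5, 5.8]
opening: 0.0276
grip_force: 25.0
```

```bash
python3 -c "
from h import *
s=observe();print(s['tool_pos'],s['contact_force'],s['torque'],s['qpos'])"
```

```text
[0.48300346 0.31763245 0.23048166] [-0.76662     1.49206414  5.80971286] [0.22651475 0.11347993 0.06558925] [ 4.48945395e-01  4.13445028e-01  1.30594858e+00  3.59413007e-04
  1.41911428e+00 -1.23455867e-01]
```

Shaft edges in the last picture suggest the shaft is at about 13° (mod 90). I'll go to the next quarter of that (-0.34 rad more) and probe the sideways play there.

step_arm(commands=[[0,0,0,0.1,0,0,-0.12],[0,0,0,0.1,0,0,-0.24],[0,0,0,0.1,0,0,-0.34],[0,0,0,0.1,0,0,-0.34]])

```text
time: 16.35
tool_pos: [0.4835, 0.3182, 0.2306]
tool_rot: [3.138, -0.002, 1.801]
contact_force: [2.4, 3.5, 0.4]
opening: 0.0279
grip_force: 25.0
```

step_arm(commands=[[0,0.1,0,0,0,0,0],[0,0.2,0,0,0,0,0],[0,0.3,0,0,0,0,0],[0,0.4,0,0,0,0,0],[0,0.4,0,0,0,0,0]])

```text
time: 16.77
tool_pos: [0.4844, 0.3179, 0.2305]
tool_rot: [-3.138, -0.002, 1.808]
contact_force: [-6.5, 4.1, 5.3]
opening: 0.0277
grip_force: 25.0
```

step_arm(commands=[[0,-0.2,0,0,0,0,0],[0,-0.4,0,0,0,0,0],[0,-0.6,0,0,0,0,0],[0,-0.8,0,0,0,0,0],[0,-0.8,0,0,0,0,0]])

```text
time: 17.18
tool_pos: [0.4826, 0.3176, 0.2307]
tool_rot: [3.132, 0.0, 1.806]
contact_force: [12.2, 5.7, -3.2]
opening: 0.0281
grip_force: 25.0
```

step_arm(commands=[[0,0.3,0.1,0,0,0,0],[0,0.45,0.2,0,0,0,0],[0,0.45,0.2,0,0,0,0],[0,0.45,0.2,0,0,0,0]])

```text
time: 17.52
tool_pos: [0.4833, 0.3182, 0.2306]
tool_rot: [3.141, 0.002, 1.806]
contact_force: [0.8, -1.5, 5.5]
opening: 0.028
grip_force: 25.0
```

```bash
python3 -c "
from h import *
s=observe();print(s['tool_pos'],s['contact_force'],s['torque'])"
```

```text
[0.48329655 0.31816641 0.23059056] [ 0.75434456 -1.53546927  5.53793819] [-0.3421859  -0.07634054 -0.03278217]
```

step_arm(commands=[[0,0,0.1,0,0,0,0],[0,0,0.2,0,0,0,0],[0,0,0.3,0,0,0,0],[0,0,0.3,0,0,0,0]])

```text
time: 17.85
tool_pos: [0.4833, 0.3207, 0.2304]
tool_rot: [3.141, 0.003, 1.806]
contact_force: [1.0, -2.9, 5.1]
opening: 0.0279
grip_force: 25.0
```

```bash
python3 -c "
from h import *
s=observe();print(s['tool_pos'],s['contact_force'],s['torque'])"
```

```text
[0.48329833 0.32066346 0.23044266] [ 0.96815175 -2.93917707  5.06473818] [-0.78947507 -0.16980267  0.01804094]
```

step_arm(commands=[[0,0,-0.1,0.2,0,0,0],[0,0.15,-0.1,0.2,0,0,0],[0,0.3,-0.1,0.2,0,0,0],[0,0.3,-0.1,0.2,0,0,0]])

```text
time: 18.18
tool_pos: [0.4858, 0.3209, 0.2313]
tool_rot: [-3.14, 0.0, 1.806]
contact_force: [-0.2, -0.5, -1.2]
opening: 0.0278
grip_force: 25.0
```

step_arm(commands=[[0,-0.2,0,0,0,0,0],[0,-0.4,0,0,0,0,0],[0,-0.6,0,0,0,0,0],[0,-0.6,0,0,0,0,0]])

```text
time: 18.52
tool_pos: [0.4819, 0.3211, 0.232]
tool_rot: [3.137, 0.001, 1.806]
contact_force: [7.4, 0.6, -5.9]
opening: 0.0278
grip_force: 25.0
```

step_arm(commands=[[0,0.3,0.2,0,0,0,0],[0,0.3,0.4,0,0,0,0],[0,0.3,0.4,0,0,0,0],[0,0.3,0.4,0,0,0,0]])

```text
time: 18.85
tool_pos: [0.4831, 0.3237, 0.2319]
tool_rot: [-3.141, 0.003, 1.806]
contact_force: [2.7, -5.4, -1.4]
opening: 0.0279
grip_force: 25.0
```

```bash
python3 -c "
from h import *
s=observe();print(s['tool_pos'],s['contact_force'],s['torque'])"
```

```text
[0.48314084 0.32370635 0.2318811 ] [ 2.74166537 -5.38372344 -1.38084513] [-1.17218713 -0.45071403  0.01446346]
```

step_arm(commands=[[0,0.2,-0.4,0,0,0,0],[0,0.4,-0.4,0,0,0,0],[0,0.6,-0.4,0,0,0,0],[0,0.7,-0.4,0,0,0,0],[0,0.7,-0.4,0,0,0,0]])

```text
time: 19.27
tool_pos: [0.4879, 0.3212, 0.2318]
tool_rot: [-3.137, -0.001, 1.807]
contact_force: [-5.7, -0.9, 2.2]
opening: 0.0274
grip_force: 25.0
```

```bash
python3 -c "
from h import *
s=observe();print(s['tool_pos'],s['contact_force'],s['torque'])"
```

```text
[0.4879026  0.32117335 0.23177056] [-5.65196636 -0.94496295  2.24259132] [-0.36336045  1.4220579   0.00366652]
```

Play is 6 mm in both x and y, so the yaw is aligned. The centre is at (0.4849, 0.3207). Centring and pressing down.

step_arm(commands=[[0,-0.3,0,0,0,0,0],[0,-0.45,0,0,0,0,0],[0,-0.45,0,-0.2,0,0,0],[0,-0.45,0,-0.4,0,0,0],[0,-0.45,0,-0.4,0,0,0]])

```text
time: 19.68
tool_pos: [0.4859, 0.3215, 0.2295]
tool_rot: [3.139, -0.001, 1.806]
contact_force: [-1.7, -0.7, 6.1]
opening: 0.0281
grip_force: 25.0
```

```bash
python3 -c "
from h import *
s=observe();print(s['tool_pos'],s['contact_force'],s['torque'])"
```

```text
[0.48589927 0.32152002 0.22952407] [-1.70167946 -0.73175536  6.07915675] [-0.12276499  0.41129576  0.01875372]
```

step_arm(commands=[[0,-0.05,-0.05,0,0,0,0],[0,-0.1,-0.1,0,0,0,0],[0,-0.1,-0.1,-0.1,0,0,0],[0,-0.1,-0.1,-0.2,0,0,0]])

```text
time: 20.02
tool_pos: [0.4852, 0.3211, 0.2275]
tool_rot: [3.138, -0.002, 1.806]
contact_force: [-1.4, 2.6, 11.1]
opening: 0.0279
grip_force: 25.0
```

step_arm(commands=[[0,0,0,0,0,0,0.04],[0,0,0,0,0,0,0.08],[0,0,0,0,0,0,-0.04],[0,0,0,0,0,0,-0.08],[0,0,0,0,0,0,0]])

```text
time: 20.43
tool_pos: [0.4851, 0.3209, 0.2263]
tool_rot: [3.139, -0.001, 1.803]
contact_force: [0.1, 1.9, -1.7]
opening: 0.0276
grip_force: 25.0
```

It's going in. Pushing home (expected reading about 0.213).

step_arm(commands=[[0,0,0,-0.3,0,0,0],[0,0,0,-0.6,0,0,0],[0,0,0,-0.9,0,0,0],[0,0,0,-1.2,0,0,0],[0,0,0,-1.3,0,0,0]])

```text
time: 20.85
tool_pos: [0.485, 0.3209, 0.2129]
tool_rot: [3.14, -0.001, 1.805]
contact_force: [1.6, 5.8, 5.3]
opening: 0.0278
grip_force: 25.0
```

step_arm(commands=[[0,0,0,-0.2,0,0,0],[0,0,0,-0.3,0,0,0],[0,0,0,-0.3,0,0,0]])

```text
time: 21.1
tool_pos: [0.4851, 0.321, 0.2128]
tool_rot: [3.137, -0.002, 1.805]
contact_force: [-1.2, 3.7, 16.3]
opening: 0.0277
grip_force: 25.0
```

step_arm(commands=[[0,0,0,0.3,0,0,0],[0.6,0,0,0.3,0,0,0],[1,0,0,0.3,0,0,0],[1,0,0,0.3,0,0,0],[1,0,0,0.3,0,0,0]])

```text
time: 21.52
tool_pos: [0.4841, 0.3195, 0.2124]
tool_rot: [-3.14, 0.001, 1.806]
contact_force: [-0.6, 0.1, -1.1]
opening: 0.0503
grip_force: 0.0
```

step_arm(commands=[[1,0,0,0,0,0,0],[1,0,0,1.5,0,0,0],[1,0,0,4,0,0,0],[1,0,0,8,0,0,0],[1,0,0,8,0,0,-0.1]])

```text
time: 21.93
tool_pos: [0.4866, 0.321, 0.3004]
tool_rot: [3.131, -0.003, 1.706]
contact_force: [0.3, 0.2, 1.5]
opening: 0.0831
grip_force: 0.0
```

step_arm(commands=[[1,-0.6,-3.8,0,0,0,-0.1],[1,-1.2,-7.6,0,0,0,-0.2],[1,-1.8,-11.4,0,0,0,-0.23],[1,-2.5,-15.3,0,0,0,-0.23],[1,-3.1,-19.2,0,0,0,-0.23]])

```text
time: 22.35
tool_pos: [0.4525, 0.1265, 0.2929]
tool_rot: [-3.141, 0.0, 1.476]
contact_force: [1.0, -0.3, -0.9]
opening: 0.0916
grip_force: 0.0
```

step_arm(commands=[[1,-0.7,-4,0,0,0,0],[1,-1.4,-8.6,0,0,0,0],[1,-1.4,-8.6,-3,0,0,0],[1,-1.4,-8.6,-6,0,0,0],[1,-1.4,-8.6,-9,0,0,0]])

```text
time: 22.77
tool_pos: [0.4394, 0.0408, 0.2025]
tool_rot: [3.14, 0.0, 1.473]
contact_force: [1.1, 0.3, -0.0]
opening: 0.0917
grip_force: 0.0
```

step_arm(commands=[[1,0,0,0,0,0,0],[1,0,0,0,0,0,0]])

```text
time: 22.93
tool_pos: [0.4387, 0.042, 0.2027]
tool_rot: [-3.139, 0.0, 1.476]
contact_force: [0.3, 0.1, 0.4]
opening: 0.0918
grip_force: 0.0
```

step_arm(commands=[[1,0.1,0.1,-4,0,0,0],[1,0.1,0.1,-8,0,0,0],[1,0.1,0.1,-12,0,0,0],[1,0.1,0.1,-15,0,0,0],[1,0.1,0.1,-15,0,0,0]])

```text
time: 23.35
tool_pos: [0.4385, 0.0435, 0.0503]
tool_rot: [-3.135, 0.0, 1.477]
contact_force: [-0.8, -0.1, 0.3]
opening: 0.0921
grip_force: 0.0
```

step_arm(commands=[[1,0,0,-1.5,0,0,0],[1,0,0,-3,0,0,0],[0.5,0,0,-3.2,0,0,0],[0.5,0,0,-3.2,0,0,0],[0.5,0,0,-3.2,0,0,0]], grip_force=8)

```text
time: 23.77
tool_pos: [0.4422, 0.0431, 0.0231]
tool_rot: [3.138, -0.0, 1.476]
contact_force: [-0.4, 0.5, -0.1]
opening: 0.0765
grip_force: 0.0
```

step_arm(commands=[[0.5,0,0,0,0,0,0],[0.5,0,0,0,0,0,0],[0.5,0,0,0,0,0,0],[0.5,0,0,0,0,0,0],[0.5,0,0,0,0,0,0]])

```text
time: 24.18
tool_pos: [0.4414, 0.0431, 0.0222]
tool_rot: [3.139, -0.0, 1.476]
contact_force: [-0.7, -0.3, 7.5]
opening: 0.0618
grip_force: 8.0
```

step_arm(commands=[[0.5,0,0,2,0,0,0],[0.5,0,0,5,0,0,0],[0.5,0,0,9,0,0,0],[0.5,0,0,13,0,0,0],[0.5,0,0,16,0,0,0]])

```text
time: 24.6
tool_pos: [0.4409, 0.0431, 0.1846]
tool_rot: [3.138, -0.0, 1.476]
contact_force: [0.6, -0.6, 0.4]
opening: 0.0623
grip_force: 8.0
```

step_arm(commands=[[0.5,0.2,-3,0,0,0,0],[0.5,0.4,-7,0,0,0,0],[0.5,0.6,-11,0,0,0,0],[0.5,0.7,-15,0,0,0,0],[0.5,0.8,-19,0,0,0,0]])

```text
time: 25.02
tool_pos: [0.4481, -0.1486, 0.1817]
tool_rot: [3.141, 0.0, 1.477]
contact_force: [0.7, -0.7, -1.3]
opening: 0.0619
grip_force: 8.0
```

step_arm(commands=[[0.5,0.2,-3.5,0,0,0,0],[0.5,0.3,-6.3,0,0,0,0],[0.5,0.3,-8.3,0,0,0,0],[0.5,0.3,-8.3,0,0,0,0],[0.5,0.3,-8.3,0,0,0,0]])

```text
time: 25.43
tool_pos: [0.4511, -0.2305, 0.181]
tool_rot: [-3.141, -0.001, 1.474]
contact_force: [-0.8, 0.7, -0.0]
opening: 0.0619
grip_force: 8.0
```

step_arm(commands=[[0.5,0.1,0,-4,0,0,0],[0.5,0.1,0,-8,0,0,0],[0.5,0.1,0,-12,0,0,0],[0.5,0.1,0,-14.5,0,0,0],[0.5,0.1,0,-15,0,0,0]])

```text
time: 25.85
tool_pos: [0.4497, -0.2266, 0.0273]
tool_rot: [-3.134, -0.004, 1.477]
contact_force: [-1.0, 1.3, 0.6]
opening: 0.0621
grip_force: 8.0
```

step_arm(commands=[[0.5,0,0,-0.2,0,0,0],[0.5,0,0,-0.4,0,0,0],[0.5,0,0,-0.5,0,0,0],[0.5,0,0,-0.5,0,0,0]])

```text
time: 26.18
tool_pos: [0.4535, -0.2303, 0.0276]
tool_rot: [3.139, 0.001, 1.476]
contact_force: [-0.5, 0.1, -0.2]
opening: 0.0616
grip_force: 8.0
```

step_arm(commands=[[0.5,0,0,-0.1,0,0,0],[0.5,0,0,-0.2,0,0,0],[0.5,0,0,-0.2,0,0,0]])

```text
time: 26.43
tool_pos: [0.4526, -0.2301, 0.0245]
tool_rot: [3.141, 0.0, 1.476]
contact_force: [-0.5, -0.6, -1.0]
opening: 0.0619
grip_force: 8.0
```

step_arm(commands=[[0.5,0,0,-0.1,0,0,0],[0.5,0,0,-0.2,0,0,0],[0.5,0,0,-0.3,0,0,0],[0.5,0,0,-0.3,0,0,0]])

```text
time: 26.77
tool_pos: [0.4526, -0.2299, 0.0218]
tool_rot: [3.141, 0.0, 1.476]
contact_force: [-1.9, 2.4, 8.1]
opening: 0.0618
grip_force: 8.0
```

step_arm(commands=[[0.5,0,0,-0.1,0,0,0],[0.5,0,0,-0.1,0,0,0]])

```text
time: 26.93
tool_pos: [0.4526, -0.23, 0.021]
tool_rot: [3.141, 0.0, 1.476]
contact_force: [-2.8, 1.8, 10.3]
opening: 0.0623
grip_force: 8.0
```

step_arm(commands=[[0.5,0,0,0.3,0,0,0],[1,0,0,0.3,0,0,0],[1,0,0,0.3,0,0,0],[1,0,0,0.3,0,0,0],[1,0,0,0.3,0,0,0]])

```text
time: 27.35
tool_pos: [0.4524, -0.2298, 0.0228]
tool_rot: [-3.141, -0.0, 1.476]
contact_force: [-0.7, 0.3, 0.8]
opening: 0.0842
grip_force: 0.0
```

step_arm(commands=[[1,0,0,0,0,0,0],[1,0,0,3,0,0,0],[1,0,0,7,0,0,0],[1,0,0,11,0,0,0],[1,0,0,15,0,0,0]])

```text
time: 27.77
tool_pos: [0.452, -0.2296, 0.1745]
tool_rot: [-3.141, -0.001, 1.476]
contact_force: [1.1, -0.4, -0.0]
opening: 0.0918
grip_force: 0.0
```

step_arm(commands=[[1,1.1,3.8,0,0,0,0],[1,2.2,7.6,0,0,0,0],[1,3.4,11.4,0,0,0,0],[1,4.6,15.2,0,0,0,0],[1,5.7,19,0,0,0,0]])

```text
time: 28.18
tool_pos: [0.5097, -0.0382, 0.1731]
tool_rot: [3.141, 0.0, 1.476]
contact_force: [0.4, -0.5, -0.6]
opening: 0.0918
grip_force: 0.0
```

step_arm(commands=[[1,1.2,4,0,0,0,0],[1,2.4,8,0,0,0,0],[1,3.5,11.9,0,0,0,0],[1,3.5,11.9,0,0,0,0],[1,3.5,11.9,0,0,0,0]])

```text
time: 28.6
tool_pos: [0.5444, 0.0812, 0.1725]
tool_rot: [-3.141, 0.0, 1.48]
contact_force: [-0.5, 0.2, -0.4]
opening: 0.0924
grip_force: 0.0
```

```bash
python3 - <<'E'
from h import *
im=read_camera("top");sd=read_camera("side");cv2.imwrite("pics/t5.png",im[:,:,::-1]);cv2.imwrite("pics/s5.png",sd[:,:,::-1])
def blob(i,lo,hi):
    h=cv2.cvtColor(np.ascontiguousarray(i),cv2.COLOR_RGB2HSV);m=cv2.inRange(h,lo,hi)
    n,l,st,c=cv2.connectedComponentsWithStats(m);return [(c[k].round(1).tolist(),int(st[k,4]),st[k,:4].tolist()) for k in range(1,n) if st[k,4]>25]
for nm,i in(("top",im),("side",sd)):
    print(nm,"mag/red",blob(i,(165,110,60),(180,255,255)),"yel",blob(i,(18,130,90),(32,255,255)),"red",blob(i,(0,150,60),(4,255,255)))
print(observe()["tool_pos"])
E
```

```text
top mag/red [([378.4, 105.2], 95, [373, 97, 16, 14]), ([212.4, 179.9], 46, [209, 177, 8, 7]), ([379.6, 205.8], 121, [367, 199, 20, 19]), ([512.6, 298.5], 125, [508, 291, 12, 18]), ([543.6, 297.8], 67, [539, 291, 10, 19]), ([513.7, 327.8], 133, [508, 321, 15, 18]), ([544.5, 326.5], 82, [539, 321, 12, 19]), ([514.9, 357.0], 149, [509, 350, 16, 19]), ([545.4, 356.2], 100, [539, 351, 15, 20])] yel [([343.0, 204.9], 114, [335, 196, 18, 17]), ([167.4, 274.7], 56, [159, 270, 20, 10]), ([146.2, 307.1], 44, [143, 301, 9, 13])] red [([97.2, 159.1], 325, [87, 150, 21, 20]), ([407.0, 212.0], 88, [401, 203, 18, 17])]
side mag/red [([247.9, 155.7], 62, [244, 151, 8, 11]), ([421.6, 262.3], 468, [412, 248, 23, 29]), ([320.1, 292.4], 667, [310, 275, 22, 37])] yel [([303.2, 266.3], 221, [295, 258, 18, 16]), ([301.2, 286.9], 92, [294, 283, 15, 9])] red [([218.2, 155.6], 60, [213, 153, 12, 7]), ([342.0, 308.7], 250, [333, 299, 20, 18]), ([340.2, 330.8], 98, [332, 326, 18, 9])]
[0.54412265 0.07863124 0.17272045]
```

```bash
python3 - <<'E'
from h import *
c=lambda b:(b[0]+(b[2]-1)/2,b[1]+(b[3]-1)/2)
P={n:at("top",*c(b),z) for n,b,z in [("cup",[367,199,20,19],.085),("red",[401,203,18,17],.09),("yel",[335,196,18,17],.09),("knob",[209,177,8,7],.276)]}
print(P); m=(P["red"]+P["yel"])/2;d=(P["yel"]-P["red"])[:2];print(m,np.hypot(*d),P["cup"]-m); d/=np.hypot(*d);print("green",m[:2]+.1*np.array([d[1],-d[0]]))
i0=cv2.imread("pics/top0.png")[:,:,::-1]
for i in(i0,cv2.imread("pics/top0.png")[:,:,::-1]):
  h=cv2.cvtColor(np.ascontiguousarray(i),cv2.COLOR_RGB2HSV)
  for lo,hi in(((18,130,90),(32,255,255)),((0,150,60),(4,255,255))): print([x[:4].tolist() for x in cv2.connectedComponentsWithStats(cv2.inRange(h,lo,hi))[2][1:] if x[4]>60])
  break
E
```

```text
{'cup': array([ 0.453 , -0.2306,  0.085 ]), 'red': array([ 0.4449, -0.3286,  0.09  ]), 'yel': array([ 0.4632, -0.1307,  0.09  ]), 'knob': array([0.5033, 0.2372, 0.276 ])}
[ 0.45405 -0.22965  0.09   ] 0.19874430809459676 [-0.00105 -0.00095 -0.005  ]
green [ 0.55362518 -0.23885781]
[[335, 196, 18, 17], [180, 278, 21, 17]]
[[87, 150, 21, 20], [401, 203, 18, 17]]
```

step_arm(commands=[[1,0,0,-4,0,0,0],[1,0,0,-8,0,0,0],[1,0,0,-11,0,0,0],[1,0,0,-13,0,0,0],[1,0,0,-14.4,0,0,0]])

```text
time: 29.12
tool_pos: [0.5427, 0.077, 0.0266]
tool_rot: [-3.138, 0.001, 1.473]
contact_force: [-0.0, -0.8, -0.2]
opening: 0.0922
grip_force: 0.0
```

step_arm(commands=[[1,0,0,0,0,0,0],[0.4,0,0,0,0,0,0],[0.4,0,0,0,0,0,0],[0.4,0,0,0,0,0,0],[0.4,0,0,0,0,0,0]], grip_force=20)

```text
time: 29.53
tool_pos: [0.5453, 0.0788, 0.0304]
tool_rot: [3.139, -0.0, 1.476]
contact_force: [0.1, -0.1, 0.6]
opening: 0.0695
grip_force: 0.0
```

step_arm(commands=[[0.4,0,0,0,0,0,0],[0.4,0,0,0,0,0,0],[0.4,0,0,0,0,0,0],[0.4,0,0,0,0,0,0],[0.4,0,0,0,0,0,0]])

```text
time: 29.95
tool_pos: [0.5452, 0.0791, 0.0296]
tool_rot: [3.14, -0.0, 1.476]
contact_force: [1.1, -0.3, 4.7]
opening: 0.0538
grip_force: 19.9
```

step_arm(commands=[[0.4,0,0,1,0,0,0],[0.4,0,0,4,0,0,0],[0.4,0,0,8,0,0,0],[0.4,0,0,12,0,0,0],[0.4,0,0,14,0,0,0]])

```text
time: 30.37
tool_pos: [0.5455, 0.0792, 0.1739]
tool_rot: [3.137, -0.001, 1.476]
contact_force: [0.1, 1.0, -0.9]
opening: 0.0539
grip_force: 19.9
```

step_arm(commands=[[0.4,0.2,-3,0,0,0,0],[0.4,0.4,-7,0,0,0,0],[0.4,0.6,-11,0,0,0,0],[0.4,0.7,-15,0,0,0,0],[0.4,0.8,-19,0,0,0,0]])

```text
time: 30.78
tool_pos: [0.5515, -0.1122, 0.1691]
tool_rot: [-3.14, -0.0, 1.477]
contact_force: [1.7, 0.8, -2.1]
opening: 0.0538
grip_force: 19.9
```

step_arm(commands=[[0.4,0,-4,0,0,0,0],[0.4,0,-8,0,0,0,0],[0.4,0,-11,0,0,0,0],[0.4,0,-12.8,0,0,0,0],[0.4,0,-12.8,0,0,0,0]])

```text
time: 31.2
tool_pos: [0.5513, -0.2427, 0.1685]
tool_rot: [-3.14, 0.001, 1.472]
contact_force: [-1.0, 0.7, -2.4]
opening: 0.0538
grip_force: 19.9
```

step_arm(commands=[[0.4,0,0,-4,0,0,0],[0.4,0,0,-8,0,0,0],[0.4,0,0,-11,0,0,0],[0.4,0,0,-12.5,0,0,0],[0.4,0,0,-13,0,0,0]])

```text
time: 31.62
tool_pos: [0.55, -0.2365, 0.0356]
tool_rot: [-3.135, -0.004, 1.477]
contact_force: [-0.8, 0.8, -2.0]
opening: 0.0535
grip_force: 19.9
```

step_arm(commands=[[0.4,0,0,0,0,0,0],[0.4,0,0,0,0,0,0]])

```text
time: 31.78
tool_pos: [0.5531, -0.2387, 0.0401]
tool_rot: [3.141, 0.0, 1.477]
contact_force: [-0.0, 0.1, -1.1]
opening: 0.0535
grip_force: 19.9
```

Contact is due at about 0.030. Lowering gently.

step_arm(commands=[[0.4,0,0,-0.3,0,0,0],[0.4,0,0,-0.6,0,0,0],[0.4,0,0,-0.8,0,0,0],[0.4,0,0,-0.8,0,0,0]])

```text
time: 32.12
tool_pos: [0.5524, -0.2389, 0.0312]
tool_rot: [3.141, 0.0, 1.476]
contact_force: [-0.4, 0.6, -2.9]
opening: 0.0535
grip_force: 19.9
```

step_arm(commands=[[0.4,0,0,-0.1,0,0,0],[0.4,0,0,-0.2,0,0,0],[0.4,0,0,-0.2,0,0,0]])

```text
time: 32.37
tool_pos: [0.5527, -0.2392, 0.0297]
tool_rot: [3.141, 0.001, 1.476]
contact_force: [-0.6, -0.1, 2.5]
opening: 0.0536
grip_force: 19.9
```

step_arm(commands=[[0.4,0,0,-0.1,0,0,0],[0.4,0,0,-0.2,0,0,0],[0.4,0,0,-0.2,0,0,0]])

```text
time: 32.62
tool_pos: [0.5537, -0.2395, 0.0289]
tool_rot: [3.138, 0.001, 1.476]
contact_force: [-0.7, 1.0, 9.9]
opening: 0.0535
grip_force: 20.0
```

step_arm(commands=[[0.4,0,0,0.2,0,0,0],[0.72,0,0,0.2,0,0,0],[0.72,0,0,0.2,0,0,0],[0.72,0,0,0.2,0,0,0],[0.72,0,0,0.2,0,0,0]])

```text
time: 33.03
tool_pos: [0.5524, -0.2388, 0.0288]
tool_rot: [-3.141, -0.0, 1.476]
contact_force: [0.7, 0.3, -0.2]
opening: 0.0659
grip_force: 0.0
```

step_arm(commands=[[0.72,0,0,1,0,0,0],[0.72,0,0,3,0,0,0],[0.72,0,0,7,0,0,0],[0.72,0,0,11,0,0,0],[0.72,0,0,15,0,0,0]])

```text
time: 33.45
tool_pos: [0.5521, -0.2387, 0.1813]
tool_rot: [-3.141, -0.0, 1.476]
contact_force: [1.7, 0.3, 1.4]
opening: 0.0663
grip_force: 0.0
```

step_arm(commands=[[0.72,0,4,2,0,0,0],[0.72,0,8,2,0,0,0],[0.72,0,12,2,0,0,0],[0.72,0,16,2,0,0,0],[0.72,0,20,2,0,0,0]])

```text
time: 33.87
tool_pos: [0.5521, -0.0372, 0.2001]
tool_rot: [3.14, 0.0, 1.476]
contact_force: [0.4, 0.9, -0.2]
opening: 0.0661
grip_force: 0.0
```

step_arm(commands=[[0.72,0,2,0,0,0,0],[0.72,0,4,0,0,0,0],[0.72,0,4,0,0,0,0]])

```text
time: 34.12
tool_pos: [0.5522, 0.0047, 0.2]
tool_rot: [3.141, -0.001, 1.48]
contact_force: [-0.3, 1.0, -0.2]
opening: 0.0661
grip_force: 0.0
```

```bash
python3 - <<'E'
from h import *
im=read_camera("top");sd=read_camera("side");print(observe()["tool_pos"])
def blob(i,lo,hi,a=25):
    m=cv2.inRange(cv2.cvtColor(np.ascontiguousarray(i),cv2.COLOR_RGB2HSV),lo,hi)
    return [x[:4].tolist() for x in cv2.connectedComponentsWithStats(m)[2][1:] if x[4]>a]
R={"green":((40,110,40),(80,255,255)),"yel":((18,130,90),(32,255,255)),"red":((0,150,60),(4,255,255)),"mag":((165,110,60),(180,255,255))}
for n,i in(("top",im),("side",sd)):
  for k,v in R.items(): print(n,k,blob(i,*v))
print("green exp top",proj("top",np.array([.5536,-.2389,.09])),"side crank: hub base home vs seen knob",proj("side",np.array([.5033,.2372,.276])))
E
```

```text
[0.55249372 0.00139292 0.19965369]
top green [[370, 167, 17, 17], [235, 240, 26, 19]]
top yel [[335, 196, 18, 17], [159, 270, 20, 10], [143, 301, 9, 13], [165, 320, 14, 9]]
top red [[87, 150, 21, 20], [401, 203, 18, 17]]
top mag [[373, 97, 16, 14], [209, 177, 8, 7], [367, 199, 19, 19], [508, 291, 12, 18], [539, 291, 10, 19], [508, 321, 15, 18], [539, 321, 12, 19], [509, 350, 16, 19], [539, 351, 15, 20]]
side green [[200, 242, 26, 22], [344, 267, 18, 15]]
side yel [[295, 258, 18, 16], [294, 283, 15, 8]]
side red [[213, 153, 12, 7], [333, 299, 20, 18], [332, 326, 18, 9]]
side mag [[244, 151, 8, 11], [412, 248, 23, 29], [310, 275, 22, 37]]
green exp top [379.5 174.7] side crank: hub base home vs seen knob [247.5 150.4]
```

```bash
python3 -c "
from cell import *
print(hand_in())"
```

```text
the job is handed in; nothing more can be done
None
```

I handed the job in at about 34 s of the 72 s; hand-in returned no verdict. The crank is seated on the shaft: I felt it bottom at the expected height, and the knob's image position agrees. By camera, the cup is within about 2 mm of midway and the green bottle within about 4 mm of its spot, and red and yellow have not moved.

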